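# Load a cassette tray into the clamshell incubator and clamp it shut

### The arm

A 6-joint arm with a two-finger parallel gripper is mounted at the origin on the work surface. World frame = base frame: x ahead of the robot, y to its left, z up, the work surface at z = 0. Lengths are in m, angles in rad, forces in N, time in s.
With the tool pointing down it reaches from about 0.35 to 1 m from the base axis. Payload 7.1 kg.
Tool frame: the origin (TCP) lies between the finger pads; the fingertips stand 14 mm ahead of it and the grasp point (between the pads) lies 5 mm behind it (tips_ahead is the distance from the TCP to the fingertips, in m); z points along the fingers, y is the line along which they close (so a half turn about z gives the same grasp; the last joint's range is limited). The gripper opens to 85 mm and grips with 20 to 120 N. Pads are 22 mm wide; open, the fingers measure 114 mm over their backs; the gripper's body (76 mm by 85 mm) begins 54 mm behind the grasp point. The pads swing forward as they close: fully open they stand 13 mm farther back than shut.
Start: joints at [1.087, 0.423, 1.63, -0, 1.089, -0.019], TCP at [0.28, 0.559, 0.208] pointing down, gripper open.
Joint ranges: [-3, 3], [-0.9, 2.11], [0.09, 2.58], [-1.31, 4.45], [0.11, 2.69], [-2.54, 2.54]. Speed limits (rad/s): [2.39, 2.39, 3.01, 3.14, 3.14, 3.14].

### API

Orientations are given as a rotation vector (axis times angle).
In Python, from rig import * gives the robot as it stands.
- The arm moves only by the tool send_rows, never from a script. Its argument "targets" is a list that holds one entry, the list of rows, each a list of 7 numbers: the turn, a rotation vector about the tool's x, y, z in rad, then the shift along the tool's x, y, z in cm, then the gripper command: -1 is shut, 1 is fully open, values between are in proportion. In form: [[[rx, ry, rz, dx, dy, dz, fingers], ...]]. A call has 1 to 12 rows; each row shifts and turns the commanded pose from where the row before left it, along the tool's axes as they then stand; what a row does not reach is not made up. A row lasts 1/8 s, in which the tool goes at most 62.5 mm and 10.7 degrees, less where a joint would pass 70% of its speed; a pose out of reach is approached as far as the arm can. A call with a gripper value outside its range is refused whole. The fingers move at their own pace and stop on an object; "newtons" is the grip in N (left out, the last holds). Time passes only in rows, so rows that do not move let the fingers close. It gives the time, the measured TCP pose, the force, the opening and the grip force at its end, in the units of the state.
- get_state(): the state, without advancing time (a new reading comes with each control period).
- camera(name): name is "side" or "top" or "wrist"; returns (picture, depth): 400x640x3 uint8, blue, green, red; 400x640 float32, m along the optical axis (not along the pixel's ray), 0 where there is no reading.
- camera_model(name): a dict with "K" (3x3 intrinsics, pixels), "origin" and "orientation" of the camera in the world; the wrist camera has in their place "tool_from_camera" (4x4, takes a point from camera to tool coordinates, whose origin is the TCP and whose axes are the flange's). Camera axes: x right, y up, looking along -z (the intrinsics and any distortion apply to the point x, -y, -z); pixel columns grow to the right and rows downward; lengths in m; the calibration is good to about 2 mm. A picture is of the moment at which its call begins: read the wrist's pose just before it. camera_model takes no time and is no camera call.
- hand_in(): hands the job in; it is judged then, once.
The state is a dict: "t": time; "joint_pos": joint angles; "joint_vel": joint speeds; "joint_efforts": joint torques, N m; "eef_pos": TCP position; "tcp_rot": TCP orientation; "contact_force": force on the tool from outside, world axes, zero at the start; "wrist_torque": the same for the moment, N m; "finger_gap": finger opening in m; "grasp_force": force on a finger pad.
Only numpy, scipy, OpenCV 4.12 (cv2) and the standard library are available. Lean on these libraries where they do the work, as an engineer would, in place of code of your own. Each camera call takes 0.05 s, during which the arm holds its last target. There are 200 camera calls.

### The job

Take the top tray of test cassettes from the stack in the steel rack and lay it flat in the well of the open incubator, all the way down; the cassettes are already dosed, so keep the tray roughly level throughout and set it down without letting it drop. Then shut the lid fully, and only after that swing the clamp handle forward and all the way down over the lid's front edge. Leave the other trays and the things standing around where they are.

Things in the scene. Friction and masses are not known exactly. Their poses are not given: they have to be found in the camera images.
- tray: the top tray of the stack, the one to load: flat aluminium tray 164 long x 66 wide x 16 mm thick, square edges, straight sides, about 0.22 kg, with six white test cassettes sunk in it (two along its length, three across, below its rim). Origin at the centre of its underside, x along its length, y across, z up. The two ends are alike: either way round will do in the well.
- tray_b: the next tray in the stack, directly under the top one; same form, size and axes. It stays in the rack.
- rack: fixed steel rack with four trays stacked flat, their length along its x, front ends towards the robot (rack -x). Origin on the bench under the trays' centre. Base 4 mm thick: the top tray lies with its underside 52 and its top 68 mm above the bench. Side walls 72 mm high stand 3.5 mm outside the trays' long sides from x = -29.5 mm to the back wall at x = +87 mm (all 3 mm thick).
- rack_open (a point): point above the rack's open front, 64 mm in front of its origin (rack x = -64 mm), 68 mm above the bench. Here, from x = -82 to -30 mm, both sides of the trays stand free of the rack's walls; the middle of a tray cannot be taken by the sides while it is in the rack.
- incubator: fixed white benchtop incubator, 235 deep x 210 wide mm, its sloping control panel towards its -x, roughly towards the robot. Origin on the bench under the centre of its heated bed; x to its rear, y to its left, z up. The grey deck around the well is 80 mm above the bench and ends in front at x = -68 mm; the control panel in front of it is lower (under 70 mm).
- bed (a point): centre of the heated bed's surface, 46 mm above the bench, axes as the incubator's. It is the floor of a rectangular well, 171 mm along y x 73 mm along x, 34 mm deep: the tray lies in it with its length along y, either way round, 3.5 mm clear on every side, its top 18 mm below the deck.
- bay (a point): middle of the front finger bay's floor, 50 mm in front of the bed's centre. In the middle of both long sides of the well (y = -34 to +34 mm) such a bay reaches out to x = -68 and x = +68 mm, its floor 40 mm above the bench. Elsewhere the well's walls leave no room for fingers, so the tray can be let down and released only when held across its middle.
- lid (a joint): angle of the incubator's lid, a white frame with a clear pane, 153 mm from hinge to front edge, 208 wide, 16 mm thick; 0 = shut on the deck (its top face then 97 mm above the bench), 1.57 = standing straight up. Hinge axis along the incubator's y at its rear. Starts open at 1.62 to 1.78; a stiff friction hinge, it stays where it is left; about 7 N at the front edge moves it. End stop at 1.85.
- lid_hinge (a point): middle of the lid's hinge axis: 85 mm behind the bed's centre (incubator x), 83 mm above the bench. The lid's outer face lies 14 mm outside the axis (above it when shut, behind it when the lid stands up).
- lid_edge (a point): middle of the lid's front edge, at its outer (upper when shut) face: 153 mm from the hinge axis. It is at the top of the lid while the lid stands open.
- clamp (a joint): angle of the clamp handle, a U-shaped steel bail pivoted on both sides of the lid; 0 = clamped (bail flat along the lid, its bar just in front of the lid's front edge, in the keepers), 1.57 = at right angles to the lid. Starts at 1.75 to 1.95: with the lid shut it stands up leaning a little to the rear. Friction holds it where it is left; 1 to 2 N at the bar moves it. End stop at 2.05.
- clamp_pivot (a point): middle of the bail's pivot axis, along the incubator's y: on the lid, 70 mm from the hinge axis; with the lid shut 15 mm behind the bed's centre and 89 mm above the bench.
- clamp_bar (a point): middle of the bail's bar, 92 mm from its pivot axis. The bar runs 220 mm along the incubator's y; its middle 90 mm carries a black rubber sleeve 13 mm thick, the rest is 8 mm steel rod. Clamped, it lies 77 mm in front of the bed's centre, 89 mm above the bench.
- bottle: bystander: white reagent bottle, 68 mm diameter, 170 mm tall, standing; origin under its centre
- beaker: bystander: glass beaker, 68 mm diameter, 90 mm tall, standing; origin under its centre
- scale: bystander: flat black pocket scale 66 x 120 x 19 mm with a steel pan, lying on the bench; origin under its centre

How it is judged:
By the outcome, as a careful person would: the job done as asked, in the order asked, and still so for the second after the job is handed in, with the robot touching nothing.
It also fails if it takes over 69 s, if anything falls off the work surface, if the arm or the gripper's body presses on something with over 40 N, if the wrist force passes 120 N, or if a joint passes its speed limit or range.

## Working session

There is one attempt and no reset: what is moved stays moved. The work goes in short steps, Python scripts to look and compute and a tool call to move; the robot and the scene stay as the last step left them, time stands still between calls to the robot, and variables do not carry over. Pictures are saved under pics/ and viewed, at most 10 in all, crops included, and the job is handed in when it is done.

Besides the shell and the picture viewer there is one more tool, called after "Request:" in YAML: its name, and indented under it one key for each argument. send_rows: Moves the arm, as the interface text tells. Its arguments: {"type":"object","properties":{"targets":{"type":"array"},"newtons":{"type":"number"}},"required":["targets"]}

```bash
mkdir -p pics; ls; python3 - <<'E'
from rig import *
import cv2,numpy as np
print(get_state())
for n in("top","side"):
    p,d=camera(n);cv2.imwrite(f"pics/{n}0.png",p);np.savez(f"{n}0.npz",p=p,d=d)
    m=camera_model(n);print(n,m)
print(camera_model("wrist"))
E
```

```text
pics
{'t': 0.0, 'joint_pos': array([ 1.08700466e+00,  4.23855589e-01,  1.63070364e+00,  1.25883721e-05,
        1.08860562e+00, -1.90259647e-02]), 'joint_vel': array([ 0.0001522 , -0.00236519, -0.00308442,  0.00077751,  0.00159432,
        0.00130399]), 'joint_efforts': array([-6.31291141e-05, -5.57387853e+01, -2.81741023e+01,  1.54872987e-04,
        7.21846445e-03,  2.01497204e-05]), 'eef_pos': array([0.27984498, 0.55818349, 0.20673115]), 'tcp_rot': array([-7.23415448e-01, -3.05675378e+00,  2.38730464e-03]), 'contact_force': array([ 0.57873573, -0.79259425,  0.18789434]), 'wrist_torque': array([-0.05630578,  0.00044177, -0.00543754]), 'grasp_force': 0.0, 'finger_gap': 0.08532084213644851}
top {'K': array([[445.20589279,   0.        , 321.19388984],
       [  0.        , 445.20589279, 203.81914985],
       [  0.        ,   0.        ,   1.        ]]), 'origin': array([ 0.34706898, -0.01407752,  1.3294999 ]), 'orientation': array([ 0.14986458, -0.10660898, -1.55583751])}
side {'K': array([[419.98417277,   0.        , 319.97893771],
       [  0.        , 419.98417277, 197.39016463],
       [  0.        ,   0.        ,   1.        ]]), 'origin': array([ 0.25396957, -1.06831197,  0.74364384]), 'orientation': array([ 1.02719944, -0.14282796, -0.22402676])}
{'K': array([[282.9329832 ,   0.        , 322.32416759],
       [  0.        , 282.9329832 , 201.16645421],
       [  0.        ,   0.        ,   1.        ]]), 'tool_from_camera': array([[-2.43256045e-04,  9.45887319e-01,  3.24495178e-01,
         8.28841055e-02],
       [ 9.99999966e-01,  1.98298091e-04,  1.71615452e-04,
         3.54392170e-04],
       [ 9.79821055e-05,  3.24495208e-01, -9.45887335e-01,
        -1.67388301e-01],
       [ 0.00000000e+00,  0.00000000e+00,  0.00000000e+00,
         1.00000000e+00]])}
```

View pics/top0.png

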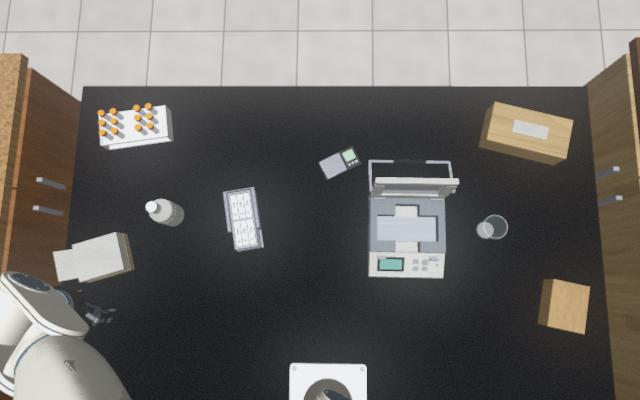

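View pics/side0.png

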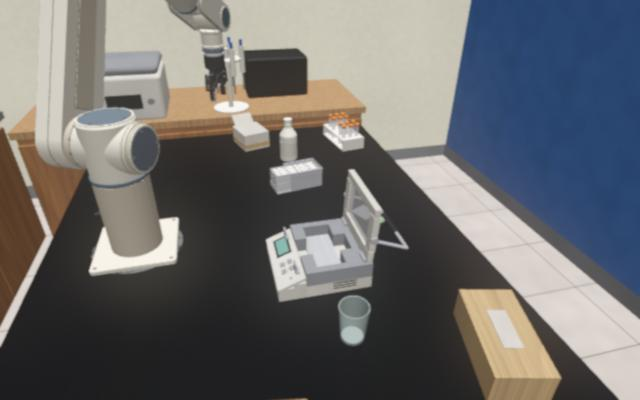

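The top view shows the rack at about (243,219), the incubator's well at about (407,229) with lid and bail at rows 160–195, the beaker at (490,228), the scale at (340,163) and the bottle at (165,212). The side view shows the same things, with nothing between the rack and the incubator.

```bash
cat > h.py <<'E'
from rig import *
import cv2,numpy as np
from scipy.spatial.transform import Rotation as R
np.set_printoptions(precision=4,suppress=True)
def snap(n,f=None):
    s=get_state();p,d=camera(n);m=camera_model(n)
    if n=="wrist":
        T=np.eye(4);T[:3,:3]=R.from_rotvec(s["tcp_rot"]).as_matrix();T[:3,3]=s["eef_pos"];T=T@m["tool_from_camera"]
    else:
        T=np.eye(4);T[:3,:3]=R.from_rotvec(m["orientation"]).as_matrix();T[:3,3]=m["origin"]
    if f: cv2.imwrite(f"pics/{f}.png",p);np.savez(f"{f}.npz",p=p,d=d,T=T,K=m["K"])
    return p,d,T,m["K"]
def load(f): z=np.load(f"{f}.npz");return z["p"],z["d"],z["T"],z["K"]
def rays(px,K):
    px=np.atleast_2d(px).astype(float)
    return np.c_[(px[:,0]-K[0,2])/K[0,0],-(px[:,1]-K[1,2])/K[1,1],-np.ones(len(px))]
def plane(px,z,T,K):
    r=rays(px,K)@T[:3,:3].T;o=T[:3,3];return o+r*((z-o[2])/r[:,2])[:,None]
def cloud(d,T,K):
    v,u=np.mgrid[:d.shape[0],:d.shape[1]]
    r=rays(np.c_[u.ravel(),v.ravel()],K)*d.reshape(-1,1)
    return (r@T[:3,:3].T+T[:3,3]).reshape(*d.shape,3)
def rect(pts):
    (c,s,a)=cv2.minAreaRect(np.float32(pts)*1000);return np.array(c)/1000,s,a
def delta(p,Rm):
    """rotvec and cm shift in tool axes from present pose to pose p,Rm"""
    s=get_state();R0=R.from_rotvec(s["tcp_rot"])
    return (R0.inv()*R.from_matrix(Rm)).as_rotvec(),R0.inv().apply(np.array(p)-s["eef_pos"])*100
E
python3 - <<'E'
from h import *
for n in("top","side"):
    p,d,T,K=snap(n,n+"0")
    c=cloud(d,T,K)
    if n=="top":
        for nm,(u0,v0,u1,v1),lo,hi in(("rack",(210,175,275,262),.055,.085),("deck",(360,190,455,255),.073,.09),("inc",(360,190,455,285),.02,.1),("bed",(360,200,455,255),.035,.058),("bottle",(140,190,190,235),.02,.2),("beaker",(470,205,520,250),.02,.12),("scale",(310,140,370,190),.01,.05),("lid",(360,150,465,200),.1,.35)):
            q=c[v0:v1,u0:u1].reshape(-1,3);q=q[(q[:,2]>lo)&(q[:,2]<hi)]
            print(nm,len(q),q.mean(0) if len(q) else 0,rect(q[:,:2]) if len(q) else 0,q[:,2].min(),q[:,2].max())
        print(plane([[240,220]],.066,T,K),c[220,240],c[228,407],plane([[407,228]],.046,T,K))
E
```

```text
rack 1689 [0.5168 0.2495 0.0665] (array([0.5133, 0.2481]), (170.66688537597656, 91.73947143554688), 9.96107292175293) 0.055132115321452124 0.08125983240352341
deck 2025 [ 0.5054 -0.221   0.0796] (array([ 0.4995, -0.2212]), (212.6405792236328, 162.53915405273438), 88.30009460449219) 0.07304032925829218 0.08989125528202568
inc 6122 [ 0.4654 -0.2216  0.0606] (array([ 0.4694, -0.2216]), (211.84197998046875, 234.8981170654297), 89.25373840332031) 0.031132164532019058 0.0997555118079343
bed 1996 [ 0.491  -0.2231  0.0446] (array([ 0.4926, -0.2125]), (192.5258026123047, 158.25897216796875), 89.43121337890625) 0.03500708481447368 0.05782820407609757
bottle 720 [0.5235 0.4588 0.1083] (array([0.5258, 0.4675]), (59.09627914428711, 68.63075256347656), 62.49961471557617) 0.020572748775196104 0.17749756189671095
beaker 451 [ 0.4947 -0.4667  0.0624] (array([ 0.4937, -0.4626]), (66.00379180908203, 67.922607421875), 14.04203987121582) 0.0201392029206644 0.09613395219575827
scale 815 [ 0.6911 -0.0297  0.017 ] (array([ 0.6925, -0.0303]), (67.18862915039062, 119.54199981689453), 26.794347763061523) 0.010165399406649733 0.026902431707330532
lid 2016 [ 0.5989 -0.22    0.1721] (array([ 0.6237, -0.2227]), (228.21507263183594, 103.46810150146484), 89.831787109375) 0.10008634250609805 0.2409636229673422
[[0.5062 0.2551 0.066 ]] [0.5071 0.2566 0.0589] [ 0.4907 -0.2261  0.0425] [[ 0.4903 -0.2255  0.046 ]]
```

```bash
cat >> h.py <<'E'
def down(a):
    """tool pointing down, tool x at heading a (deg)"""
    a=np.radians(a);x=np.array([np.cos(a),np.sin(a),0]);z=np.array([0,0,-1.]);return np.c_[x,np.cross(z,x),z]
E
python3 - <<'E'
from h import *
print(delta([.50,.245,.20],down(190)))
E
```

```text
(array([-0.0009, -0.0003, -0.6393]), array([-33.7176, -18.152 ,   0.72  ]))
```

Request:
send_rows:
  targets:
    - [[0,0,-0.16,0,0,0,1],[0,0,-0.16,0,0,0,1],[0,0,-0.16,0,0,0,1],[0,0,-0.16,0,0,0,1],[0,0,0,-2.4,-5,0.1,1],[0,0,0,-2.4,-5,0.1,1],[0,0,0,-2.4,-5,0.1,1],[0,0,0,-2.4,-5,0.1,1],[0,0,0,-2.4,-5,0.1,1],[0,0,0,-2.4,-5,0.1,1],[0,0,0,-1.8,-4.6,0.1,1],[0,0,0,0,0,0,1]]

```text
t: 1.7
eef_pos: [0.5013, 0.2435, 0.2003]
tcp_rot: [0.268, -3.13, 0.001]
contact_force: [-0.2, 0.0, 0.3]
finger_gap: 0.0854
grasp_force: 0.0
```

```bash
python3 - <<'E'
from h import *
p,d,T,K=snap("wrist","w1"); s=get_state(); print(s["t"],s["eef_pos"],s["tcp_rot"],s["finger_gap"])
E
```

```text
1.75 [0.5005 0.2449 0.2003] [ 0.2699 -3.1296 -0.0001] 0.08524908931195602
```

View pics/w1.png

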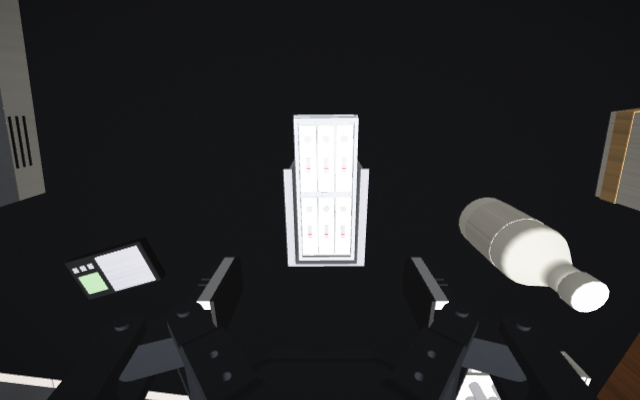

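The wrist view shows the tray from its front end (row 115) to the back wall (row 263), with sides at about columns 295–357. The side walls begin at about row 168, and the open fingertips show at (200–235, 260–308) and (410–447, 260–308).

```bash
cat >> h.py <<'E'
def edges(g,lo,hi,a,b,axis,thr):
    """subpixel outermost crossings of thr along rows (axis=1) or columns (axis=0); returns two arrays of (u,v)"""
    L=[];M=[]
    for k in range(lo,hi):
        l=(g[k,a:b] if axis==1 else g[a:b,k]).astype(float);i=np.flatnonzero(l>thr)
        if len(i)<2 or i[0]==0 or i[-1]==len(l)-1: continue
        e0=a+i[0]-(l[i[0]]-thr)/(l[i[0]]-l[i[0]-1]);e1=a+i[-1]+(l[i[-1]]-thr)/(l[i[-1]]-l[i[-1]+1])
        L.append((e0,k) if axis==1 else (k,e0));M.append((e1,k) if axis==1 else (k,e1))
    return np.array(L),np.array(M)
def line(P):
    v=cv2.fitLine(np.float32(P)*1000,cv2.DIST_HUBER,0,.01,.01).ravel();return v[2:]/1000,v[:2]
E
python3 - <<'E'
from h import *
p,d,T,K=load("w1");g=cv2.cvtColor(p,cv2.COLOR_BGR2GRAY)
L,M=edges(g,120,160,280,375,1,110);F,_=edges(g,300,352,95,140,0,110)
l,m,f=[plane(x,.068,T,K)[:,:2] for x in(L,M,F)]
(lp,lv),(mp,mv),(fp,fv)=line(l),line(m),line(f)
yl=[np.degrees(np.arctan(v[1]/v[0])) for v in(lv,mv)]
print("yaw",yl,"front",np.degrees(np.arctan(-fv[0]/fv[1])))
yaw=np.radians(np.mean(yl));x=np.array([np.cos(yaw),np.sin(yaw)]);y=np.array([-x[1],x[0]])
print("width",(mp-lp)@y); yc=(mp+lp)/2@y; xf=fp@x
print("centre",x*(xf+.082)+y*yc,"front mid",x*xf+y*yc)
# heights & finger tips
c=cloud(d,T,K)
print("tray z",np.median(c[200:250,300:350,2]),"front part",np.median(c[116:121,300:350,2]))
s=get_state();Rt=R.from_rotvec(s["tcp_rot"])
tc=Rt.inv().apply((c-s["eef_pos"]).reshape(-1,3)).reshape(c.shape)
for a,b in((195,245),(400,452)):
    q=tc[250:320,a:b].reshape(-1,3);q=q[(q[:,2]<.05)&(q[:,2]>-.06)&(abs(q[:,1])<.07)]
    print("tip z max",np.percentile(q[:,2],[50,90,98,100]),q.min(0),q.max(0))
for r in (262,280,295,305): print(r,tc[r,205:240:6])
E
```

```text
Traceback (most recent call last):
  File "h.py", line 18, in plane
    r=rays(px,K)@T[:3,:3].T;o=T[:3,3];return o+r*((z-o[2])/r[:,2])[:,None]
      ~~~~^^^^^^
  File "h.py", line 16, in rays
    return np.c_[(px[:,0]-K[0,2])/K[0,0],-(px[:,1]-K[1,2])/K[1,1],-np.ones(len(px))]
                  ~~^^^^^
IndexError: index 0 is out of bounds for axis 1 with size 0
```

```bash
sed -i 's/ or i\[-1\]==len(l)-1: continue/: continue/; s/^        e0=a+i\[0\]/        l=np.append(l,0);e0=a+i[0]/' h.py
cat > tray.py <<'E'
from h import *
p,d,T,K=load("w1");g=cv2.cvtColor(p,cv2.COLOR_BGR2GRAY)
L,M=edges(g,120,160,280,375,1,110);F,_=edges(g,300,352,95,140,0,110)
l,m,f=[plane(x,.068,T,K)[:,:2] for x in(L,M,F)]
(lp,lv),(mp,mv),(fp,fv)=line(l),line(m),line(f)
yl=[np.degrees(np.arctan(v[1]/v[0])) for v in(lv,mv)]
print("yaw",yl,"front",np.degrees(np.arctan(-fv[0]/fv[1])))
yaw=np.radians(np.mean(yl));x=np.array([np.cos(yaw),np.sin(yaw)]);y=np.array([-x[1],x[0]])
print("width",(mp-lp)@y); yc=(mp+lp)/2@y; xf=fp@x
print("centre",x*(xf+.082)+y*yc,"front mid",x*xf+y*yc)
c=cloud(d,T,K)
print("tray z",np.median(c[200:250,300:350,2]),"front part",np.median(c[116:121,300:350,2]))
s=get_state();Rt=R.from_rotvec(s["tcp_rot"])
tc=Rt.inv().apply((c-s["eef_pos"]).reshape(-1,3)).reshape(c.shape)
for a,b in((195,245),(400,452)):
    q=tc[250:320,a:b].reshape(-1,3);q=q[(q[:,2]<.05)&(q[:,2]>-.06)&(abs(q[:,1])<.07)]
    print("tip z max",np.percentile(q[:,2],[50,90,98,100]),q.min(0),q.max(0))
for r in (262,280,295,305): print(r,tc[r,205:240:6])
E
python3 tray.py
```

```text
yaw [np.float32(10.135988), np.float32(10.147301)] front 10.101498
width 0.06704592
centre [0.5091 0.2484] front mid [0.4284 0.234 ]
tray z 0.0675667938388223 front part 0.06820626128145349
tip z max [-0.0512 -0.0423 -0.0393 -0.0381] [-0.0128 -0.058  -0.06  ] [ 0.0104 -0.0437 -0.0381]
tip z max [-0.0512 -0.0423 -0.0394 -0.0373] [-0.0134  0.0405 -0.06  ] [ 0.0103  0.0548 -0.0373]
262 [[-0.1381 -0.1752  0.1984]
 [-0.1381 -0.1664  0.1985]
 [-0.1392 -0.1583  0.2003]
 [ 0.0093 -0.0502 -0.0463]
 [ 0.0096 -0.0472 -0.0467]
 [ 0.0095 -0.0443 -0.0466]]
280 [[ 0.0049 -0.0563 -0.0548]
 [ 0.0092 -0.0506 -0.0611]
 [ 0.0092 -0.048  -0.0611]
 [ 0.0091 -0.0454 -0.0608]
 [ 0.0067 -0.0441 -0.0574]
 [ 0.0011 -0.0443 -0.0493]]
295 [[ 0.0102 -0.0486 -0.0726]
 [ 0.0096 -0.0465 -0.0719]
 [ 0.0091 -0.0444 -0.0712]
 [ 0.0045 -0.0445 -0.0652]
 [-0.0003 -0.0444 -0.0589]
 [-0.0057 -0.0443 -0.0518]]
305 [[ 0.0066 -0.0484 -0.0742]
 [ 0.0075 -0.0455 -0.0753]
 [ 0.006  -0.044  -0.0734]
 [ 0.0008 -0.0443 -0.0671]
 [-0.0046 -0.0444 -0.0604]
 [-0.011  -0.0446 -0.0525]]
```

```bash
python3 - <<'E'
from h import *
p,d,T,K=snap("side","s1");s=get_state();Rt=R.from_rotvec(s["tcp_rot"])
q=p.copy()
for z,col in((.014,(0,0,255)),(-.038,(0,255,0))):
    w=s["eef_pos"]+Rt.apply([[0,.045,z],[0,-.045,z]])
    k=(w-T[:3,3])@T[:3,:3]
    for a in k:
        u=K[0,0]*a[0]/-a[2]+K[0,2];v=-K[1,1]*a[1]/-a[2]+K[1,2];cv2.circle(q,(int(u),int(v)),1,col,-1);print(u,v)
cv2.imwrite("pics/s1c.png",cv2.resize(q[90:230,220:400],None,fx=4,fy=4,interpolation=cv2.INTER_NEAREST))
E
```

```text
286.2730955970026 133.05375002525292
295.80442159430464 142.53988014812154
285.8536219703578 118.82345146294435
295.54837855781307 127.76447375228845
```

View pics/s1c.png

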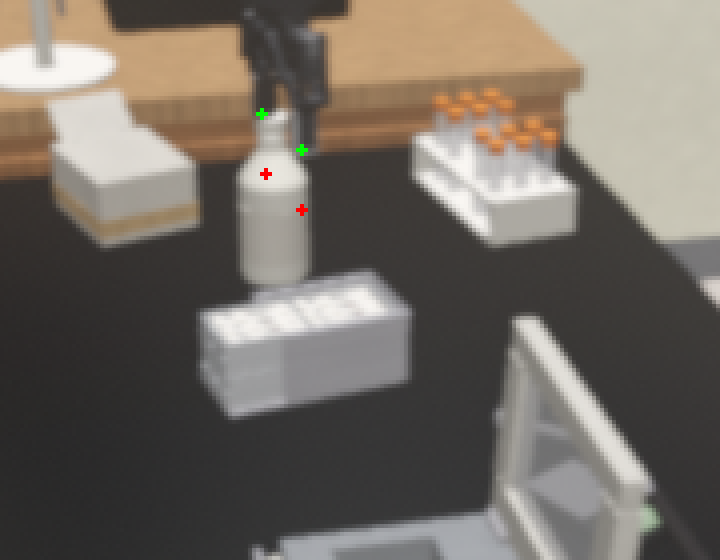

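The green marks (tool z = −38 mm) sit on the real fingertips, while the red ones (the +14 mm that the text implies when closed) hang in free air below them. So the reported TCP lies about 39 mm farther ahead than the description says. I'll use the measured tip position and check it at the 66 mm opening.

```bash
python3 - <<'E'
from h import *
print(delta([.4648,.2405,.09],down(190.14)))
E
```

```text
(array([ 0.0002, -0.0005, -0.0033]), array([ 3.55  ,  0.0712, 11.0372]))
```

Request:
send_rows:
  targets:
    - [[0,0,-0.003,1.8,0,0,0.55],[0,0,0,1.75,0.07,1,0.55],[0,0,0,0,0,2,0.55],[0,0,0,0,0,2,0.55],[0,0,0,0,0,2,0.55],[0,0,0,0,0,2,0.55],[0,0,0,0,0,2,0.55],[0,0,0,0,0,0,0.55]]

```text
t: 2.8
eef_pos: [0.4622, 0.2409, 0.0895]
tcp_rot: [0.283, -3.125, 0.002]
contact_force: [0.5, -0.7, 0.2]
finger_gap: 0.0661
grasp_force: 0.0
```

```bash
cat > tips.py <<'E'
import sys
from h import *
p,d,T,K=snap("wrist",sys.argv[1]);s=get_state();Rt=R.from_rotvec(s["tcp_rot"])
print(s["t"],s["eef_pos"],s["tcp_rot"],s["finger_gap"])
tc=Rt.inv().apply((cloud(d,T,K)-s["eef_pos"]).reshape(-1,3))
h=s["finger_gap"]/2
for sg in(-1,1):
    q=tc[(tc[:,1]*sg>h-.006)&(tc[:,1]*sg<h+.014)&(tc[:,2]<-.01)&(tc[:,2]>-.06)&(abs(tc[:,0])<.014)]
    print(len(q),np.percentile(q[:,2],[50,90,97,99,100]),q.min(0),q.max(0), "inner",np.percentile(q[:,1]*sg,3))
E
python3 tips.py w2
```

```text
2.85 [0.4632 0.2412 0.0904] [ 0.2823 -3.1272  0.0008] 0.06617449187872974
1248 [-0.0485 -0.0367 -0.0332 -0.0315 -0.0299] [-0.0113 -0.047  -0.06  ] [ 0.0118 -0.0328 -0.0299] inner 0.03307525081113097
1260 [-0.0487 -0.0366 -0.0333 -0.0314 -0.0308] [-0.0114  0.0325 -0.06  ] [ 0.0121  0.0467 -0.0308] inner 0.03266867466216959
```

View pics/w2.png

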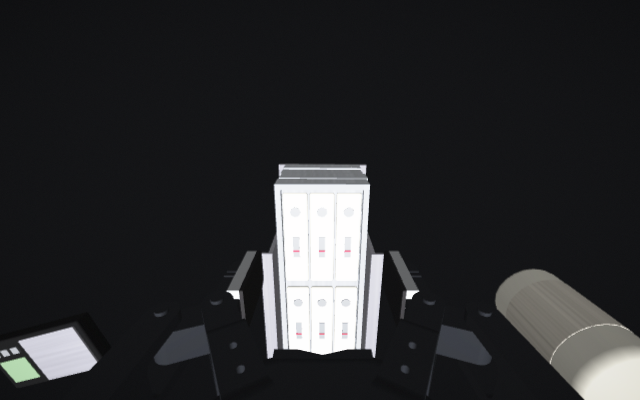

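The fingers are centred on the tray. At the 66 mm opening the tips lie at tool z ≈ −31 mm, so I'll put the TCP at z ≈ 24 mm.

Request:
send_rows:
  targets:
    - [[0,0,0,0,0,0,1],[0,0,0,0,0,1,1],[0,0,0,0,0,1.5,1],[0,0,0,0,0,1.5,1],[0,0,0,0,0,1.5,1],[0,0,0,0,0,1.1,1],[0,0,0,0,0,0,1],[0,0,0,0,0,0,0.4],[0,0,0,0,0,0,0.4],[0,0,0,0,0,0,0.3],[0,0,0,0,0,0,0.2],[0,0,0,0,0,0,0.2]]
  newtons: 70

```text
t: 4.35
eef_pos: [0.4652, 0.2409, 0.0254]
tcp_rot: [-0.28, 3.128, 0.001]
contact_force: [-1.3, -0.2, 6.2]
finger_gap: 0.0644
grasp_force: 77.5
```

Request:
send_rows:
  targets:
    - [[0,0,0,0,0,-0.3,0.2],[0,0,0,0,0,-0.5,0.2],[0,0,0,0,0,-1,0.2],[0,0,0,0,0,-1.5,0.2],[0,0,0,0,0,-1.5,0.2],[0,0,0,0,0,-1.5,0.2],[0,0,0,0,0,-1,0.2],[0,0,0,0,0,0,0.2]]

```text
t: 5.35
eef_pos: [0.4655, 0.2409, 0.0985]
tcp_rot: [-0.279, 3.127, 0.001]
contact_force: [-0.4, 0.7, -1.3]
finger_gap: 0.0641
grasp_force: 77.2
```

```bash
python3 - <<'E'
from h import *
p,d,T,K=snap("wrist","w3");s=get_state();Rt=R.from_rotvec(s["tcp_rot"]);print(s["eef_pos"],s["contact_force"],s["finger_gap"],s["grasp_force"])
tc=Rt.inv().apply((cloud(d,T,K)-s["eef_pos"]).reshape(-1,3)).reshape(400,640,3)
m=(abs(tc[...,1])<.036)&(tc[...,2]>-.075)&(tc[...,2]<.03)
q=tc[m];print(len(q),q.min(0),q.max(0))
for x0 in np.arange(-.1,.09,.01):
    k=q[(abs(q[:,0]-x0)<.003)]
    if len(k)>5: print(round(x0,2),len(k),np.percentile(k[:,2],[5,50]),k[:,1].min(),k[:,1].max())
E
```

```text
[0.465  0.2407 0.0979] [ 0.6196 -0.1677 -1.2544] 0.06382992488949144 77.18573749065399
21111 [-0.057  -0.036  -0.0749] [ 0.0341  0.036  -0.0277]
-0.05 928 [-0.044  -0.0395] -0.032868277092443984 0.033144698814738624
-0.04 996 [-0.0441 -0.0426] -0.03297243537773032 0.033093252666125735
-0.03 1067 [-0.0442 -0.0426] -0.03304004721346503 0.03306639456050868
-0.02 1133 [-0.0443 -0.0428] -0.032837800432012614 0.03288691556483583
-0.01 1477 [-0.0621 -0.043 ] -0.03244541718488489 0.032400856224410766
-0.0 1735 [-0.0691 -0.043 ] -0.03394740809650424 0.034064251266329566
0.01 2258 [-0.0689 -0.0435] -0.03599052285904798 0.03599911955769211
0.02 1495 [-0.0444 -0.0428] -0.033093417737343554 0.032995380641594026
0.03 1320 [-0.0451 -0.0441] -0.03328715953319262 0.03309799255401297
```

View pics/w3.png

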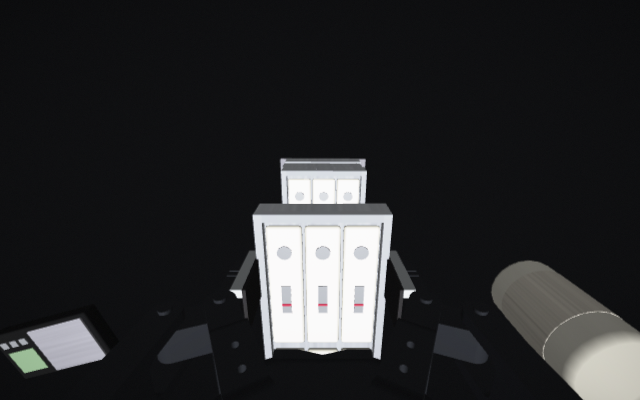

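The tray is held level and on its own; the next tray is still in the rack (rows 170–203). Next I turn it and lay it on the free bench so I can regrasp it across its middle.

Request:
send_rows:
  targets:
    - [[0,0,0.05,0,0,0,0.2],[0,0,0.1,0,0,0,0.2],[0,0,0.16,0,0,0,0.2],[0,0,0.17,0,0,0,0.2],[0,0,0.17,0,0,0,0.2],[0,0,0.17,0,0,0,0.2],[0,0,0.17,0,0,0,0.2],[0,0,0.17,0,0,0,0.2],[0,0,0.17,0,0,0,0.2],[0,0,0.17,0,0,0,0.2],[0,0,0.15,0,0,0,0.2],[0,0,0.1,0,0,0,0.2]]

```text
t: 6.9
eef_pos: [0.4644, 0.2405, 0.0968]
tcp_rot: [-2.227, -2.216, 0.002]
contact_force: [0.2, -0.2, -0.7]
finger_gap: 0.0641
grasp_force: 77.1
```

```bash
python3 - <<'E'
from h import *
s=get_state();print(s["joint_pos"],s["eef_pos"]);print(delta([.47,.076,.0],down(90)))
E
```

```text
[0.455  0.4388 1.9275 0.0001 0.7766 0.4598] [0.4644 0.2405 0.0968]
(array([-0.0012,  0.0005, -0.0049]), array([-16.4373,   0.6499,   9.684 ]))
```

Request:
send_rows:
  targets:
    - [[0,0,-0.005,-1.5,0,0,0.2],[0,0,0,-3,0.15,0,0.2],[0,0,0,-3.5,0.2,0,0.2],[0,0,0,-3.5,0.2,0.5,0.2],[0,0,0,-3,0.1,1.5,0.2],[0,0,0,-1.9,0,2,0.2],[0,0,0,0,0,2.4,0.2],[0,0,0,0,0,2,0.2],[0,0,0,0,0,1.5,0.2],[0,0,0,0,0,1,0.2],[0,0,0,0,0,0.6,0.2],[0,0,0,0,0,0.3,0.2]]

```text
t: 8.4
eef_pos: [0.4721, 0.0768, -0.0205]
tcp_rot: [2.216, 2.226, 0.0]
contact_force: [0.2, -0.1, -1.8]
finger_gap: 0.0639
grasp_force: 77.2
```

Request:
send_rows:
  targets:
    - [[0,0,0,0,0,0.2,0.2],[0,0,0,0,0,0.2,0.2],[0,0,0,0,0,0.15,0.2],[0,0,0,0,0,0.1,0.2],[0,0,0,0,0,0.1,0.2],[0,0,0,0,0,0,0.2]]

```text
t: 9.15
eef_pos: [0.4721, 0.0768, -0.0266]
tcp_rot: [2.217, 2.226, 0.001]
contact_force: [-4.4, -0.2, 19.9]
finger_gap: 0.0645
grasp_force: 79.6
```

Request:
send_rows:
  targets:
    - [[0,0,0,0,0,-0.15,0.4],[0,0,0,0,0,0,0.7],[0,0,0,0,0,0,1],[0,0,0,0,0,0,1],[0,0,0,0,0,0,1],[0,0,0,-1,0,0,1],[0,0,0,-1.8,0,0,1],[0,0,0,-1.8,0,0,1],[0,0,0,0,0,0,1]]

```text
t: 10.28
eef_pos: [0.472, 0.0295, -0.0265]
tcp_rot: [-2.219, -2.224, 0.0]
contact_force: [-0.0, 0.4, 0.6]
finger_gap: 0.0854
grasp_force: 0.0
```

```bash
cat > chk.py <<'E'
import sys
from h import *
p,d,T,K=snap("wrist",sys.argv[1]);s=get_state();Rt=R.from_rotvec(s["tcp_rot"]);print(s["t"],s["eef_pos"],s["contact_force"],s["finger_gap"],s["grasp_force"])
tc=Rt.inv().apply((cloud(d,T,K)-s["eef_pos"]).reshape(-1,3))
m=(abs(tc[:,1])<.036)&(tc[:,2]>-.055)&(tc[:,2]<-.033)&(tc[:,0]>.015);q=tc[m]
print(len(q),"front x",np.percentile(q[:,0],99.8))
for x0 in np.arange(.02,.09,.01):
    k=q[abs(q[:,0]-x0)<.003]
    if len(k)>5: print(round(x0,2),np.percentile(k[:,2],[5,50]),np.percentile(k[:,1],[.5,99.5]))
E
python3 chk.py w4
```

```text
10.325 [ 0.4721  0.0301 -0.0265] [-0.8819  0.2238 -0.5398] 0.08536637614041459 0.0
20475 front x 0.08113474238602038
0.02 [-0.0437 -0.0421] [-0.0315  0.0339]
0.03 [-0.0438 -0.0422] [-0.0315  0.0337]
0.04 [-0.0438 -0.0421] [-0.0314  0.0338]
0.05 [-0.0437 -0.0421] [-0.0316  0.0337]
0.06 [-0.0438 -0.0422] [-0.0316  0.0338]
0.07 [-0.0437 -0.0421] [-0.0315  0.0338]
0.08 [-0.0446 -0.0435] [-0.0316  0.0337]
```

Request:
send_rows:
  targets:
    - [[0,0,0,0,0,-4,1],[0,0,0,0,0,-6,1],[0,0,0,-4,0.4,-4,1],[0,0,0,-5,0.4,-3,1],[0,0,0,-5,0.4,-1.5,1],[0,0,0,-5,0.4,0,1],[0,0,0,-4.4,0.3,0,1],[0,0,0,-2,0,0,1],[0,0,0,0,0,0,1]]

```text
t: 11.45
eef_pos: [0.4919, -0.2235, 0.1583]
tcp_rot: [-2.218, -2.224, -0.0]
contact_force: [-0.1, 1.0, -0.2]
finger_gap: 0.0853
grasp_force: 0.0
```

```bash
python3 - <<'E'
from h import *
p,d,T,K=snap("wrist","w5");s=get_state();print(s["t"],s["eef_pos"],s["tcp_rot"])
E
```

```text
11.5 [ 0.4918 -0.2226  0.1582] [-2.2168 -2.2244  0.0001]
```

View pics/w5.png

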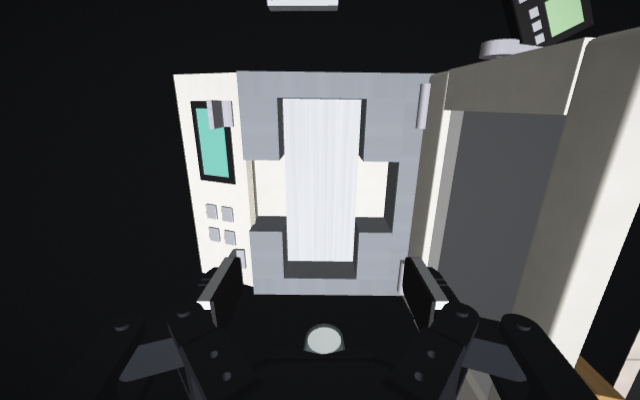

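The wrist view shows the well with its bed at columns 284–360 and rows 97–262, the bays on both sides, the control panel on the left and the open lid on the right.

```bash
python3 - <<'E'
from h import *
p,d,T,K=load("w5");c=cloud(d,T,K)
z=c[...,2];m=(abs(z-.08)<.004)&(d>.2)
print("deck z",np.median(z[150:158,245:275]),"bed z",np.median(z[120:240,295:350]))
m=cv2.medianBlur(m.astype(np.uint8),3)
v,u=np.mgrid[:400,:640]
# per row inside parts away from bays: find right end of left deck strip and left end of right deck strip
A=[];B=[]
for r in list(range(104,150))+list(range(238,258)):
    row=m[r]; mid=320
    l=np.flatnonzero(row[240:mid]);rr=np.flatnonzero(row[mid:430])
    if len(l) and len(rr): A.append((240+l[-1]+.5,r));B.append((mid+rr[0]-.5,r))
C=[];D=[]
for k in range(292,350):
    col=m[:,k];t=np.flatnonzero(col[60:180]);b=np.flatnonzero(col[180:310])
    if len(t) and len(b): C.append((k,60+t[-1]+.5));D.append((k,180+b[0]-.5))
a,b,cc,dd=[plane(x,.08,T,K)[:,:2] for x in(A,B,C,D)]
La,Lb,Lc,Ld=map(line,(a,b,cc,dd))
for n,(q,w) in zip("frlr",(La,Lb)): print(n,q,"yaw",np.degrees(np.arctan(-w[0]/w[1])))
for n,(q,w) in zip("LR",(Lc,Ld)): print(n,q,"yaw",np.degrees(np.arctan(w[1]/w[0])))
yaw=np.mean([np.arctan(-w[0]/w[1]) for q,w in(La,Lb)]);x=np.array([np.cos(yaw),np.sin(yaw)]);y=np.array([-x[1],x[0]])
print("sizes",(Lb[0]-La[0])@x,(Lc[0]-Ld[0])@y)
ctr=x*((La[0]+Lb[0])/2@x)+y*((Lc[0]+Ld[0])/2@y);print("centre",ctr,np.degrees(yaw))
# lid: points on lid outer/top edge from first top image
p,d,T,K=load("top0");c=cloud(d,T,K).reshape(-1,3);rel=(c[:,:2]-ctr);X=rel@x;Y=rel@y
q=(abs(Y)<.1)&(X>.07)&(X<.16)&(c[:,2]>.1)
P=np.c_[X,c[:,2]][q]
for z0 in np.arange(.11,.26,.02):
    k=P[abs(P[:,1]-z0)<.01]; print(round(z0,2),len(k),np.percentile(k[:,0],[2,50,98]) if len(k) else "")
print("top z",np.percentile(P[:,1],99.5))
q=(abs(Y)<.1)&(X>.14)&(X<.3)&(c[:,2]>.04);print("bail bar",len(c[q]),np.median(X[q]),np.median(c[q][:,2]))
E
```

```text
deck z 0.08115675287030624 bed z 0.047139241236322654
f [ 0.4556 -0.2052] yaw -0.50576615
r [ 0.5273 -0.1923] yaw -0.5626548
L [ 0.5023 -0.1355] yaw 0.1277953
R [ 0.4935 -0.3034] yaw 0.15197553
sizes 0.07164725 0.1679719
centre [ 0.4913 -0.2194] -0.53421044
0.11 231 [0.0814 0.0839 0.0894]
0.13 140 [0.0831 0.0891 0.0907]
0.15 152 [0.0847 0.0905 0.0921]
0.17 163 [0.0861 0.0919 0.0939]
0.19 143 [0.0877 0.0932 0.0947]
0.21 80 [0.0886 0.0907 0.0916]
0.23 589 [0.0904 0.0973 0.1068]
0.25 3 [0.0979 0.1013 0.1016]
top z 0.23906500675570275
bail bar 272 0.177777914812577 0.12184278951886396
```

```bash
python3 - <<'E'
from h import *
p,d,T,K=load("w5");c=cloud(d,T,K);z=c[...,2]
x,y=c[...,0],c[...,1]
flat=(abs(z-.081)<.004)&(abs(x-.49)<.1)&(abs(y+.22)<.12)
print("deck noise",np.std(z[flat]))
for zt in(.0795,.0788,.078):
  m=((z>zt)&(z<.087)).astype(np.uint8)
  A=[];B=[];C=[];D=[]
  for r in list(range(104,150))+list(range(238,258)):
    l=np.flatnonzero(m[r,240:320]);rr=np.flatnonzero(m[r,320:430])
    if len(l) and len(rr): A.append((240+l[-1]+.5,r));B.append((320+rr[0]-.5,r))
  for k in range(292,350):
    t=np.flatnonzero(m[60:180,k]);b=np.flatnonzero(m[180:310,k])
    if len(t) and len(b): C.append((k,60+t[-1]+.5));D.append((k,180+b[0]-.5))
  a,b,cc,dd=[plane(q,.081,T,K)[:,:2] for q in(A,B,C,D)]
  La,Lb,Lc,Ld=map(line,(a,b,cc,dd))
  ya=[np.degrees(np.arctan(-w[0]/w[1])) for q,w in(La,Lb)]+[np.degrees(np.arctan(w[1]/w[0])) for q,w in(Lc,Ld)]
  yaw=np.radians(np.mean(ya[:2]));X=np.array([np.cos(yaw),np.sin(yaw)]);Y=np.array([-X[1],X[0]])
  print(zt,"yaws",np.array(ya),"size",(Lb[0]-La[0])@X,(Lc[0]-Ld[0])@Y,"ctr",X*((La[0]+Lb[0])/2@X)+Y*((Lc[0]+Ld[0])/2@Y))
# outer deck sides via front/rear-left corners: long baseline yaw from bed bright mask
g=cv2.cvtColor(p,cv2.COLOR_BGR2GRAY).astype(float)
Lr,Rr=edges(g,110,150,286,358,1,0) if 0 else (None,None)
# outer left/right deck sides (y=+-105)
E1=[];E2=[]
for k in list(range(262,300))+list(range(340,395)):
    f=flat[:,k];i=np.flatnonzero(f)
    if len(i): E1.append((k,i[0]-.5));E2.append((k,i[-1]+.5))
e1,e2=[plane(q,.081,T,K)[:,:2] for q in(E1,E2)]
(q1,w1),(q2,w2)=line(e1),line(e2);print("sides",q1,np.degrees(np.arctan(w1[1]/w1[0])),q2,np.degrees(np.arctan(w2[1]/w2[0])),"mid",(q1+q2)/2,q1-q2)
E
```

```text
deck noise 0.000795593524523278
0.0795 yaws [-0.569  -0.5271 -1.072   0.1525] size 0.07261313 0.1698988 ctr [ 0.4912 -0.2202]
0.0788 yaws [-0.5719 -0.5818 -1.0372 -0.061 ] size 0.07246857 0.16974823 ctr [ 0.4911 -0.2202]
0.078 yaws [-0.5003 -0.6046 -0.3736 -0.1969] size 0.072198205 0.16855001 ctr [ 0.4912 -0.2198]
sides [ 0.4928 -0.1159] -0.40794137 [ 0.4934 -0.3261] -0.5401027 mid [ 0.4931 -0.221 ] [-0.0006  0.2103]
```

```bash
python3 - <<'E'
from h import *
print(delta([.4730,.0297,-.0268],down(90.1)))
E
```

```text
(array([-0.0009, -0.0008,  0.0017]), array([25.216 , -1.7743, 18.52  ]))
```

Request:
send_rows:
  targets:
    - [[0,0,0,4,-0.3,0,1],[0,0,0,6,-0.4,0,1],[0,0,0,6,-0.5,0.5,1],[0,0,0,5.5,-0.4,2,1],[0,0,0,3.7,-0.2,4,1],[0,0,0,0,0,5,1],[0,0,0,0,0,4,1],[0,0,0,0,0,2.5,1],[0,0,0,0,0,0.5,1],[0,0,0,0,0,0,0.4],[0,0,0,0,0,0,0.2],[0,0,0,0,0,0,0.2]]
  newtons: 70

```text
t: 13.0
eef_pos: [0.4739, 0.029, -0.0252]
tcp_rot: [2.216, 2.225, 0.002]
contact_force: [-1.1, 3.5, 7.1]
finger_gap: 0.064
grasp_force: 78.4
```

Now lift gently and check the grip with the wrist camera.

Request:
send_rows:
  targets:
    - [[0,0,0,0,0,0,0.2],[0,0,0,0,0,-0.3,0.2],[0,0,0,0,0,-1,0.2],[0,0,0,0,0,-2,0.2],[0,0,0,0,0,-3,0.2],[0,0,0,0,0,-3,0.2],[0,0,0,0,0,-3,0.2],[0,0,0,0,0,-2,0.2],[0,0,0,0,0,0,0.2]]

```text
t: 14.12
eef_pos: [0.4743, 0.0287, 0.1183]
tcp_rot: [2.215, 2.224, 0.004]
contact_force: [0.6, -0.2, -1.1]
finger_gap: 0.0639
grasp_force: 77.5
```

```bash
sed -i 's/abs(tc\[:,1\])<.036/abs(tc[:,1])<.04/' chk.py; python3 chk.py w6; python3 - <<'E'
from h import *
print(delta([.4912,-.2205,.1],down(89.45)))
E
```

```text
14.175 [0.4734 0.0286 0.1172] [ 0.0828  0.3769 -1.7632] 0.06407992179385853 77.47283399105072
20220 front x 0.0817304739402766
0.02 [-0.0434 -0.0419] [-0.031   0.0343]
0.03 [-0.0435 -0.042 ] [-0.031   0.0344]
0.04 [-0.0435 -0.042 ] [-0.031   0.0343]
0.05 [-0.0436 -0.0419] [-0.031   0.0343]
0.06 [-0.0437 -0.042 ] [-0.031   0.0344]
0.07 [-0.0436 -0.0418] [-0.031   0.0344]
0.08 [-0.0444 -0.0432] [-0.031   0.0342]
(array([ 0.0018, -0.    ,  0.0134]), array([-24.9207,   1.6771,   1.7202]))
```

Request:
send_rows:
  targets:
    - [[0,0,0.012,-2,0.08,0,0.2],[0,0,0,-4,0.3,0,0.2],[0,0,0,-4.5,0.3,0,0.2],[0,0,0,-4.5,0.3,0,0.2],[0,0,0,-4.5,0.3,0,0.2],[0,0,0,-3.5,0.2,0,0.2],[0,0,0,-2,0.1,0,0.2],[0,0,0,0,0,1.5,0.2],[0,0,0,0,0,2,0.2],[0,0,0,0,0,1,0.2],[0,0,0,0,0,0.5,0.2],[0,0,0,0,0,0,0.2]]

```text
t: 15.68
eef_pos: [0.4871, -0.2209, 0.0662]
tcp_rot: [-2.229, -2.213, 0.0]
contact_force: [-0.1, 0.1, -1.9]
finger_gap: 0.064
grasp_force: 77.4
```

```bash
python3 - <<'E'
from h import *
p,d,T,K=snap("wrist","w7");s=get_state();print(s["t"],s["eef_pos"],s["contact_force"],delta([.4912,-.2205,.1],down(89.45)))
cv2.imwrite("pics/w7c.png",cv2.resize(p[0:330,150:490],None,fx=1.8,fy=1.8))
E
```

```text
15.725 [ 0.4874 -0.2211  0.0667] [-0.5674  0.9312 -0.8952] (array([0.0001, 0.0001, 0.002 ]), array([ 0.067 ,  0.38  , -3.3345]))
```

View pics/w7c.png

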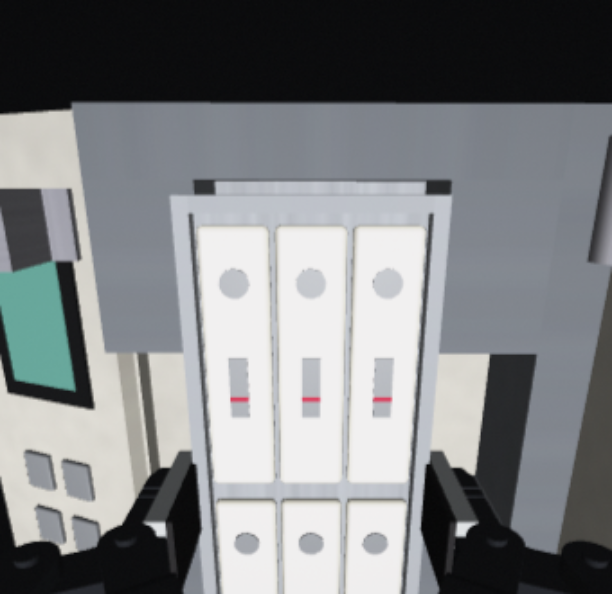

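```bash
cat > fit.py <<'E'
import sys
from h import *
p,d,T,K=load(sys.argv[1]);g=cv2.cvtColor(p,cv2.COLOR_BGR2GRAY).astype(float)
s=get_state();Rt=R.from_rotvec(s["tcp_rot"]);c=cloud(d,T,K);tc=Rt.inv().apply((c-s["eef_pos"]).reshape(-1,3)).reshape(c.shape)
zt=tc[...,2]
top=(zt>-.048)&(zt<-.0415)&(abs(tc[...,1])<.04)
e=[];
for r in range(120,240):
    i=np.flatnonzero(top[r,200:450]); 
    if len(i)>30:e.append((200+i[0]-.5,200+i[-1]+.5,r))
e=np.array(e);zw=s["eef_pos"][2]+.0437
def tool(px,z): return Rt.inv().apply(plane(px,z,T,K)-s["eef_pos"])
l=tool(e[:,[0,2]],zw);m=tool(e[:,[1,2]],zw)
k=(l[:,0]>.02);print("tray y edges",np.median(l[k,1]),np.median(m[k,1]),"centre",(np.median(l[k,1])+np.median(m[k,1]))/2)
fr=[np.flatnonzero(top[60:200,u])[0]+60-.5 for u in range(265,380)];f=tool(np.c_[np.arange(265,380),fr],zw);print("tray end x",np.median(f[:,0]))
# well end rim : deck points beyond tray end, dark->deck boundary
zd=np.median(zt[75:95,260:390]);print("deck tool z",zd,"world",s["eef_pos"][2]-zd)
deck=(abs(zt-zd)<.0025)
L=[]
for u in range(270,390):
    i=np.flatnonzero(deck[50:int(fr[0])+15,u]);L.append((u,50+i[-1]+.5))
w=tool(np.array(L),s["eef_pos"][2]-zd);print("rim x",np.median(w[:,0]))
for r in (101,102,103,104,105): 
    i=np.flatnonzero(~deck[r,230:430]); print(r,tool([[230+i[0]-.5,r],[230+i[-1]+.5,r]],s["eef_pos"][2]-zd)[:,:2].ravel() if len(i) else "")
print(g[98:112,256:264].astype(int)[::3]); 
E
python3 fit.py w7
```

```text
Traceback (most recent call last):
  File "fit.py", line 13, in <module>
    l=tool(e[:,[0,2]],zw);m=tool(e[:,[1,2]],zw)
           ~^^^^^^^^^
IndexError: too many indices for array: array is 1-dimensional, but 2 were indexed
```

```bash
python3 - <<'E'
from h import *
p,d,_,K=load("w7");T=camera_model("wrist")["tool_from_camera"];c=cloud(d,T,K)
for r in(80,95,103,115,150,200): print(r,c[r,240:410:20,2])
def tool(px,z): return plane(px,z,T,K)
# hand-read pixels from the crop, tray top plane and deck plane
zt=np.median(c[115:125,260:390,2]);zd=np.median(c[75:95,260:390,2]);print(zt,zd)
print("tray corners",tool([[244.4,109],[400.6,109]],-.0437),"well corners",tool([[258.3,100.5],[400,100.5]],zd))
E
```

```text
80 [-0.0145 -0.0155 -0.0158 -0.0146 -0.0141 -0.0139 -0.0143 -0.0151 -0.0148]
95 [-0.0135 -0.0144 -0.0147 -0.016  -0.0157 -0.014  -0.1674 -0.0158 -0.0156]
103 [-0.0151 -0.0074  0.019   0.0191  0.0185  0.0208  0.0187  0.0189 -0.0143]
115 [-0.0155 -0.0425 -0.043  -0.0426 -0.0426 -0.0414 -0.0423 -0.0414 -0.0425]
150 [-0.0146 -0.037  -0.0411 -0.0363 -0.0403 -0.0396 -0.0406 -0.0403 -0.0142]
200 [ 0.0249 -0.0412 -0.0409 -0.0405 -0.0411 -0.0398 -0.0414 -0.0414  0.0235]
-0.03791431551987515 -0.014754444629703364
tray corners [[ 0.0817 -0.0315 -0.0437]
 [ 0.0817  0.0334 -0.0437]] well corners [[ 0.0854 -0.0317 -0.0148]
 [ 0.0854  0.0404 -0.0148]]
```

The well's near corners are at (258,100) and (400,100) in full-image pixels. The tray has to go 3 mm farther back (tool +y), and its end clearance is already right.

Request:
send_rows:
  targets:
    - [[0,0,0.002,0,0.15,0,0.2],[0,0,0,0,0.15,0,0.2],[0,0,0,0,0,0.5,0.2],[0,0,0,0,0,0.5,0.2],[0,0,0,0,0,0.4,0.2],[0,0,0,0,0,0.4,0.2],[0,0,0,0,0,0.2,0.2],[0,0,0,0,0,0,0.2]]

```text
t: 16.73
eef_pos: [0.4901, -0.2214, 0.0463]
tcp_rot: [-2.232, -2.21, 0.0]
contact_force: [-0.2, -1.0, -2.1]
finger_gap: 0.064
grasp_force: 77.4
```

```bash
python3 - <<'E'
from h import *
p,d,_,K=snap("wrist","w8");T=camera_model("wrist")["tool_from_camera"];c=cloud(d,T,K);s=get_state();print(s["t"],s["eef_pos"],s["contact_force"])
z=c[...,2]
# gap on both long sides near tray end, and end gap: tray top region and deck boundaries along rows
for r in range(120,150,6):
    row=c[r,200:450];dz=row[:,2];tr=(dz<-.034)&(abs(row[:,1])<.042)
    i=np.flatnonzero(tr);l=np.flatnonzero(~tr[:i[0]]);print(r,"tray y",row[i[0],1],row[i[-1],1],"z",dz[i[0]-6:i[0]+2],dz[i[-1]-1:i[-1]+7],"y",row[i[0]-6:i[0],1],row[i[-1]+1:i[-1]+7,1])
E
```

```text
16.775 [ 0.4902 -0.2214  0.0465] [ 0.4431  0.6113 -2.1677]
120 tray y 0.0009090131758522357 0.04184538274265355 z [-0.0342 -0.0344 -0.0342 -0.0347 -0.0356 -0.0357 -0.1674 -0.0337] [-0.0355 -0.0346 -0.0355 -0.0339 -0.035  -0.0353 -0.0351 -0.0344] y [-0.0541 -0.0536 -0.0532 -0.0525 -0.0517 -0.0512] [0.042  0.043  0.0431 0.0434 0.0439 0.0446]
126 tray y 0.0009090131758522357 0.041832790951622026 z [-0.0349 -0.0341 -0.0341 -0.034  -0.0348 -0.0358 -0.1674 -0.0351] [-0.0343 -0.0355 -0.0344 -0.0356 -0.0342 -0.035  -0.0368 -0.036 ] y [-0.0537 -0.0536 -0.0531 -0.0527 -0.052  -0.0511] [0.0426 0.0427 0.0436 0.0438 0.0437 0.0444]
132 tray y -0.0415775514495172 0.041862712273213865 z [-0.0345 -0.0346 -0.0339 -0.0353 -0.0346 -0.034  -0.0354 -0.0342] [-0.036  -0.0348 -0.0347 -0.0345 -0.0349 -0.0349 -0.0348 -0.0357] y [-0.0446 -0.0442 -0.0439 -0.043  -0.0428 -0.0425] [0.0424 0.0429 0.0432 0.0437 0.0441 0.0443]
138 tray y 0.0009090131758522357 0.04114181348175676 z [-0.0356 -0.0352 -0.0354 -0.0358 -0.0339 -0.0346 -0.1674 -0.0348] [-0.0342 -0.0366 -0.0346 -0.0356 -0.0353 -0.034  -0.0356 -0.035 ] y [-0.0446 -0.0443 -0.0437 -0.0431 -0.0433 -0.0426] [0.0422 0.0424 0.0429 0.0438 0.0437 0.0444]
144 tray y -0.04189183574219774 0.04184795280598917 z [-0.0343 -0.0342 -0.0351 -0.0358 -0.035  -0.0354 -0.0363 -0.0354] [-0.0342 -0.0352 -0.035  -0.0354 -0.0348 -0.0348 -0.0342 -0.0345] y [-0.0453 -0.0449 -0.0441 -0.0434 -0.0432 -0.0426] [0.0424 0.0427 0.0434 0.0438 0.0445 0.0448]
```

The tray's underside is 7 mm below the deck with no side contact. I'll continue down.

Request:
send_rows:
  targets:
    - [[0,0,0,0,0,0.4,0.2],[0,0,0,0,0,0.5,0.2],[0,0,0,0,0,0.5,0.2],[0,0,0,0,0,0.4,0.2],[0,0,0,0,0,0.3,0.2],[0,0,0,0,0,0.2,0.2],[0,0,0,0,0,0.1,0.2],[0,0,0,0,0,0,0.2]]

```text
t: 17.77
eef_pos: [0.4902, -0.2214, 0.0226]
tcp_rot: [2.233, 2.21, 0.0]
contact_force: [0.6, -0.5, -1.8]
finger_gap: 0.0642
grasp_force: 77.4
```

Request:
send_rows:
  targets:
    - [[0,0,0,0,0,0.1,0.2],[0,0,0,0,0,0.1,0.2],[0,0,0,0,0,0.05,0.2],[0,0,0,0,0,0.05,0.2],[0,0,0,0,0,0,0.2]]

```text
t: 18.4
eef_pos: [0.4903, -0.2215, 0.0208]
tcp_rot: [2.232, 2.21, 0.0]
contact_force: [-3.9, 1.0, 13.2]
finger_gap: 0.0641
grasp_force: 79.1
```

The tray rests on the bed (13 N up at the expected height). Release, rise clear, and close the fingers.

Request:
send_rows:
  targets:
    - [[0,0,0,0,0,0,0.5],[0,0,0,0,0,0,0.8],[0,0,0,0,0,0,1],[0,0,0,0,0,0,1],[0,0,0,0,0,0,1],[0,0,0,0,0,-1,1],[0,0,0,0,0,-3,1],[0,0,0,0,0,-5,1],[0,0,0,0,0,-6,1],[0,0,0,0,0,-6,-1],[0,0,0,0,0,-5,-1],[0,0,0,0,0,-2,-1]]

```text
t: 19.9
eef_pos: [0.4913, -0.2219, 0.304]
tcp_rot: [2.228, 2.206, 0.003]
contact_force: [0.3, -0.2, 0.2]
finger_gap: 0.0324
grasp_force: 0.0
```

```bash
python3 - <<'E'
from h import *
p,d,Tw,K=snap("wrist","w9");T=camera_model("wrist")["tool_from_camera"];s=get_state();print(s["t"],s["eef_pos"],s["tcp_rot"],s["finger_gap"])
c=cloud(d,T,K);q=c.reshape(-1,3);k=q[(abs(q[:,1])<.03)&(abs(q[:,0])<.02)&(q[:,2]<.0)&(q[:,2]>-.06)]
print("closed tip z",np.percentile(k[:,2],[90,97,99,100]),k.min(0),k.max(0))
w=cloud(d,Tw,K)
# tray seated: top height across bed region and extents
X=w[...,0]-.4912;Y=w[...,1]+.2205;z=w[...,2]
m=(abs(X)<.035)&(abs(Y)<.083)
for y0 in(-.07,-.04,0,.04,.07): 
    k=m&(abs(Y-y0)<.008)
    print(y0,k.sum(),[np.round(np.median(z[k&(abs(X-x0)<.01)]),4) for x0 in(-.022,0,.022)])
print("deck",np.median(z[(abs(X)<.06)&(abs(X)>.045)&(abs(Y)<.08)&(abs(Y)>.045)]))
E
```

```text
19.95 [ 0.4919 -0.2222  0.3053] [2.2272 2.2051 0.0042] 0.02410026948459114
closed tip z [-0.0336 -0.0297 -0.0274 -0.0248] [-0.012  -0.0289 -0.06  ] [ 0.0119  0.03   -0.0248]
-0.07 388 [np.float64(0.0618), np.float64(0.0616), np.float64(0.0619)]
-0.04 451 [np.float64(0.0619), np.float64(0.0616), np.float64(0.0619)]
0 3360 [np.float64(0.358), np.float64(0.0613), np.float64(0.3556)]
0.04 535 [np.float64(0.062), np.float64(0.0616), np.float64(0.0619)]
0.07 594 [np.float64(0.0617), np.float64(0.0613), np.float64(0.0615)]
deck 0.08120050752792846
```

View pics/w9.png

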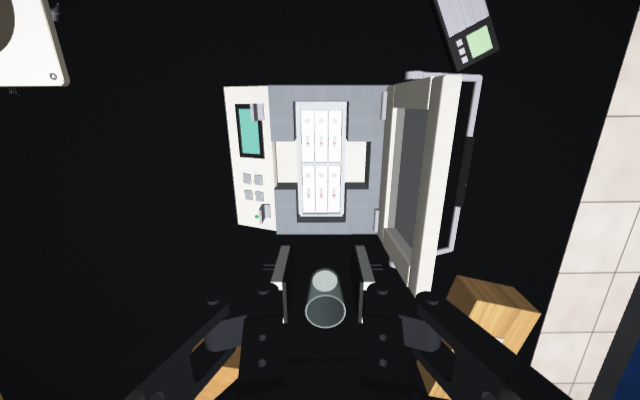

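The tray lies flat in the well (top at 62 mm everywhere, against 81 mm for the deck). The open lid's edge is at columns 430–460 and the bail is behind it at column 465.

```bash
python3 - <<'E'
from h import *
p,d,Tw,K=load("w9");w=cloud(d,Tw,K);X=w[...,0]-.4912;Y=w[...,1]+.2205;z=w[...,2]
k=(z>.2)&(z<.26)&(X>.06)&(X<.15)&(abs(Y)<.1);print("lid top",k.sum(),np.percentile(X[k],[2,50,98]),np.percentile(z[k],[2,50,98]))
k2=k&(abs(Y)<.03)&(z>.228);print(np.percentile(X[k2],[2,98]),np.median(z[k2]))
th=1.62-np.r_[0:1.63:.135];rho=.142
C=np.c_[.085-rho*np.cos(th)+.014*np.sin(th),.083+rho*np.sin(th)+.014*np.cos(th)]
print(np.c_[th,C*100]);print(np.diff(C*100,axis=0).round(2))
print(delta([.4912+.135,-.2205,.31],down(89.45)))
E
```

```text
lid top 6318 [0.0918 0.0963 0.1084] [0.2015 0.2352 0.2375]
[0.0931 0.1085] 0.23593412284126813
[[ 1.62   10.5967 22.414 ]
 [ 1.485   8.678  22.5677]
 [ 1.35    6.7561 22.4619]
 [ 1.215   4.8659 22.0983]
 [ 1.08    3.0419 21.4837]
 [ 0.945   1.3171 20.6291]
 [ 0.81   -0.2769 19.5502]
 [ 0.675  -1.7112 18.2665]
 [ 0.54   -2.9597 16.8015]
 [ 0.405  -3.9996 15.1818]
 [ 0.27   -4.8121 13.4369]
 [ 0.135  -5.3824 11.5984]
 [ 0.     -5.7     9.7   ]]
[[-1.92  0.15]
 [-1.92 -0.11]
 [-1.89 -0.36]
 [-1.82 -0.61]
 [-1.72 -0.85]
 [-1.59 -1.08]
 [-1.43 -1.28]
 [-1.25 -1.47]
 [-1.04 -1.62]
 [-0.81 -1.74]
 [-0.57 -1.84]
 [-0.32 -1.9 ]]
(array([ 0.0071,  0.0033, -0.0004]), array([ 0.3049, 13.4344, -0.376 ]))
```

Request:
send_rows:
  targets:
    - [[0,0,0,0.1,3,0,-1],[0,0,0,0.1,4,0,-1],[0,0,0,0.1,4,0,-1],[0,0,0,0,2.4,0,-1],[0,0,0,0,0,2,-1],[0,0,0,0,0,3,-1],[0,0,0,0,0,3,-1],[0,0,0,0,0,2.2,-1],[0,0,0,0,0,0,-1]]

```text
t: 21.08
eef_pos: [0.6225, -0.2191, 0.1951]
tcp_rot: [-2.229, -2.207, 0.003]
contact_force: [-0.0, 0.1, 0.2]
finger_gap: 0.0004
grasp_force: 0.0
```

```bash
python3 - <<'E'
from h import *
s=get_state();print(s["joint_pos"],s["finger_gap"],s["contact_force"],delta([.4912+.1205,-.2205,.199],down(89.45)))
E
```

```text
[-0.3565  0.4895  1.5533 -0.      1.1037 -0.3465] 0.00040974214854823794 [-0.0472  0.0682  0.1655] (array([-0.0046, -0.0017, -0.0004]), array([-0.1509, -1.0769, -0.387 ]))
```

Request:
send_rows:
  targets:
    - [[0,0,0,0,-0.6,-0.3,-1],[0,0,0,0,-0.6,0,-1],[0,0,0,0,-1.9,-0.15,-1],[0,0,0,0,-1.9,0.1,-1],[0,0,0,0,-1.9,0.35,-1],[0,0,0,0,-1.8,0.6,-1],[0,0,0,0,-1.7,0.85,-1],[0,0,0,0,0,0,-1]]

```text
t: 22.08
eef_pos: [0.5196, -0.2189, 0.1841]
tcp_rot: [2.232, 2.209, 0.001]
contact_force: [-0.6, 0.1, -0.2]
finger_gap: 0.0002
grasp_force: 0.0
```

```bash
cat > lid.py <<'E'
import sys
from h import *
s=get_state();print(s["t"],s["eef_pos"],s["contact_force"],delta([.4912,-.2205,.199],down(89.45)))
for n in("top","side"):
    p,d,T,K=snap(n,sys.argv[1]+n);w=cloud(d,T,K).reshape(-1,3);X=w[:,0]-.4912;Y=w[:,1]+.2205;z=w[:,2]
    k=(abs(Y)<.1)&(abs(Y)>.06)&(z>.09)&(z<.3)&(X<.13)&(X>-.1);P=np.c_[X,z][k]
    for x0 in np.arange(-.085,.12,.015):
        q=P[abs(P[:,0]-x0)<.0075]
        if len(q)>4: print(n,round(x0,3),len(q),np.percentile(q[:,1],[10,50,90,100]))
E
python3 lid.py l1
```

```text
22.075 [ 0.5196 -0.2189  0.1841] [-0.6127  0.1161 -0.1528] (array([ 0.001 ,  0.0006, -0.001 ]), array([-0.1893, -2.8381, -1.4962]))
top -0.085 5 [0.0906 0.091  0.0913 0.0913]
top 0.005 164 [0.2099 0.2146 0.2185 0.2229]
top 0.02 103 [0.1945 0.2081 0.2148 0.2175]
top 0.035 67 [0.1677 0.1809 0.1925 0.1985]
top 0.05 59 [0.1457 0.1556 0.1676 0.1698]
top 0.065 57 [0.1209 0.1322 0.1424 0.1469]
top 0.08 54 [0.1039 0.1131 0.1197 0.1228]
top 0.095 20 [0.0934 0.0972 0.101  0.1022]
side -0.085 16 [0.091  0.0915 0.0933 0.0936]
side 0.005 116 [0.2119 0.2156 0.2186 0.22  ]
side 0.02 17 [0.1982 0.2068 0.214  0.2174]
side 0.035 16 [0.1724 0.1853 0.1919 0.1937]
side 0.05 22 [0.1482 0.1532 0.1628 0.1702]
side 0.065 30 [0.1226 0.1345 0.1458 0.147 ]
side 0.08 31 [0.1041 0.1171 0.1212 0.1236]
side 0.095 6 [0.0954 0.0985 0.1003 0.1007]
```

Request:
send_rows:
  targets:
    - [[0,0,0,0,-1.6,1.1,-1],[0,0,0,0,-1.45,1.3,-1],[0,0,0,0,-1.25,1.5,-1],[0,0,0,0,-1,1.6,-1],[0,0,0,0,-0.8,1.75,-1],[0,0,0,0,-0.6,1.8,-1],[0,0,0,0,-0.2,0.9,-1],[0,0,0,0,-0.1,0.6,-1],[0,0,0,0,0,0.3,-1],[0,0,0,0,0,0,-1]]

```text
t: 23.42
eef_pos: [0.4506, -0.218, 0.0745]
tcp_rot: [2.232, 2.21, 0.0]
contact_force: [-0.7, 0.2, -0.4]
finger_gap: 0.0004
grasp_force: 0.0
```

Request:
send_rows:
  targets:
    - [[0,0,0,0,0,0.15,-1],[0,0,0,0,0,0.15,-1],[0,0,0,0,0,0.1,-1],[0,0,0,0,0,0,-1]]

```text
t: 23.92
eef_pos: [0.4508, -0.2182, 0.0726]
tcp_rot: [2.232, 2.209, 0.001]
contact_force: [-6.2, 2.5, 24.8]
finger_gap: 0.0001
grasp_force: 12.9
```

```bash
python3 lid.py l2
```

```text
23.925 [ 0.4508 -0.2182  0.0726] [-6.216   2.5466 24.7524] (array([ 0.0012,  0.0005, -0.0004]), array([ -0.1974,   4.0581, -12.6302]))
top -0.07 39 [0.0934 0.0966 0.0991 0.1009]
top -0.055 73 [0.0934 0.0969 0.0998 0.1028]
top -0.04 63 [0.0913 0.095  0.0988 0.1024]
top -0.025 76 [0.0915 0.0944 0.0986 0.1038]
top -0.01 68 [0.0921 0.095  0.0986 0.1016]
top 0.005 81 [0.0915 0.0951 0.099  0.1009]
top 0.02 69 [0.0915 0.0947 0.0985 0.1032]
top 0.035 135 [0.0928 0.1008 0.1814 0.1841]
top 0.05 80 [0.0929 0.0975 0.1799 0.183 ]
top 0.065 146 [0.0928 0.0962 0.0995 0.1024]
top 0.08 115 [0.0921 0.0956 0.0992 0.1027]
side -0.085 21 [0.0906 0.0919 0.0931 0.0941]
side -0.07 62 [0.0936 0.0975 0.0993 0.1004]
side -0.055 68 [0.0961 0.098  0.0997 0.1006]
side -0.04 61 [0.0928 0.0974 0.0989 0.1007]
side -0.025 59 [0.0924 0.0972 0.0991 0.1019]
side -0.01 57 [0.0929 0.0973 0.0991 0.1005]
side 0.005 49 [0.0928 0.0973 0.0997 0.1008]
side 0.02 66 [0.092  0.0942 0.0984 0.1004]
side 0.035 126 [0.0938 0.0996 0.1823 0.1843]
side 0.05 110 [0.0939 0.0981 0.0995 0.1825]
side 0.065 97 [0.0968 0.0982 0.0998 0.1014]
side 0.08 36 [0.091  0.098  0.0993 0.1017]
```

The lid is shut (its top lies flat at about 97 mm). The bail stands with its bar at X ≈ 42 mm, z ≈ 177 mm. I'll go over it and down behind it.

Request:
send_rows:
  targets:
    - [[0,0,0,0,0,-1.5,-1],[0,0,0,0,0,-4,-1],[0,0,0,0,0,-4.5,-1],[0,0,0,0,0.5,-2.5,-1],[0,0,0,0,3,0,-1],[0,0,0,0,4,0,-1],[0,0,0,0,3.7,0,-1],[0,0,0,0,0,2,-1],[0,0,0,0,0,3,-1],[0,0,0,0,0,2.2,-1],[0,0,0,0,0,0,-1]]

```text
t: 25.4
eef_pos: [0.561, -0.2186, 0.1221]
tcp_rot: [-2.23, -2.208, 0.002]
contact_force: [0.2, 0.2, 0.9]
finger_gap: 0.0
grasp_force: 0.0
```

Request:
send_rows:
  targets:
    - [[0,0,0,0,-1,0,-1],[0,0,0,0,-1.2,0,-1],[0,0,0,0,-1.4,0,-1],[0,0,0,0,-1.4,0,-1],[0,0,0,0,-1.4,0,-1],[0,0,0,0,-1.3,0.2,-1],[0,0,0,0,-1.1,0.4,-1],[0,0,0,0,-1,0.4,-1],[0,0,0,0,-0.6,0,-1],[0,0,0,0,0,0,-1]]

```text
t: 26.65
eef_pos: [0.4576, -0.2181, 0.1135]
tcp_rot: [-2.232, -2.21, 0.001]
contact_force: [0.3, 0.1, -0.5]
finger_gap: 0.0
grasp_force: 0.0
```

```bash
cat > bar.py <<'E'
import sys
from h import *
s=get_state();print(s["t"],s["eef_pos"]-[.4912,-.2205,0],s["contact_force"])
for n in("top","side"):
    p,d,T,K=snap(n,sys.argv[1]+n);w=cloud(d,T,K).reshape(-1,3);X=w[:,0]-.4912;Y=w[:,1]+.2205;z=w[:,2]
    lid=(abs(Y)<.1)&(abs(Y)>.06)&(X>-.06)&(X<.07)&(z>.085)&(z<.11);print(n,"lid z front/rear",np.median(z[lid&(X<-.045)]),np.median(z[lid&(X>.05)]))
    for nm,k in(("arms/bar high",(abs(Y)<.115)&(abs(Y)>.048)&(z>.104)&(z<.2)&(X>-.12)&(X<.1)),("front bar",(abs(Y)<.1)&(abs(Y)>.048)&(z>.08)&(z<.2)&(X<-.0705)&(X>-.12))):
        if k.sum(): print(nm,k.sum(),"X",np.percentile(X[k],[2,50,98]),"z",np.percentile(z[k],[2,50,98]))
E
python3 bar.py b1
```

```text
26.65 [-0.0336  0.0024  0.1135] [ 0.2902  0.1054 -0.464 ]
top lid z front/rear 0.09605584177848425 0.09657581495451972
arms/bar high 127 X [-0.0583 -0.0508 -0.0004] z [0.1063 0.1516 0.1588]
front bar 9 X [-0.0898 -0.0896 -0.0894] z [0.0823 0.0912 0.0924]
side lid z front/rear 0.097591112916879 0.09833738258268976
arms/bar high 160 X [-0.0601 -0.0462 -0.004 ] z [0.1063 0.1462 0.1571]
front bar 65 X [-0.0933 -0.0896 -0.0706] z [0.081  0.0904 0.0974]
```

The bar is now at X ≈ −54 mm, z ≈ 150 mm. Next I go over it and press it down from above.

Request:
send_rows:
  targets:
    - [[0,0,0,0,1,0,-1],[0,0,0,0,0,-2,-1],[0,0,0,0,0,-2.2,-1],[0,0,0,0,-2,0,-1],[0,0,0,0,-2.5,0,-1],[0,0,0,0,0,1.5,-1],[0,0,0,0,0,1.5,-1],[0,0,0,0,0,1.5,-1],[0,0,0,0,0,1.5,-1],[0,0,0,0,0,1.2,-1],[0,0,0,0,0,0.6,-1],[0,0,0,0,0,0,-1]]

```text
t: 28.25
eef_pos: [0.4013, -0.2115, 0.0703]
tcp_rot: [-2.199, -2.185, 0.032]
contact_force: [-58.0, -15.4, 3.3]
finger_gap: 0.0
grasp_force: 30.5
```

```bash
python3 bar.py b2
```

```text
28.25 [-0.0899  0.009   0.0703] [-58.0131 -15.3614   3.2511]
top lid z front/rear 0.09639716666916853 0.09634300584394517
front bar 66 X [-0.0898 -0.0792 -0.076 ] z [0.0876 0.0962 0.1014]
side lid z front/rear 0.09800821569258694 0.09823251282067891
front bar 90 X [-0.0933 -0.0809 -0.0707] z [0.081  0.0962 0.1007]
```

The bar came nearly all the way down, but the finger slipped to its front side and is wedged there (58 N sideways). I'll relieve that by moving the command forward, then rise.

Request:
send_rows:
  targets:
    - [[0,0,0,0,-1,0,-1],[0,0,0,0,-1,0,-1],[0,0,0,0,-0.8,0,-1],[0,0,0,0,0,0,-1]]

```text
t: 28.85
eef_pos: [0.3958, -0.2177, 0.0773]
tcp_rot: [2.232, 2.21, 0.0]
contact_force: [0.4, 0.4, -0.7]
finger_gap: 0.0004
grasp_force: 0.0
```

```bash
python3 bar.py b3; python3 - <<'E'
from h import *
print(delta([.4912-.076,-.2205,.12],down(89.45)))
E
```

```text
28.85 [-0.0954  0.0028  0.0773] [ 0.3919  0.3978 -0.6762]
top lid z front/rear 0.09668642208599887 0.09671451495191086
arms/bar high 3 X [-0.0765 -0.012   0.0102] z [0.1043 0.1048 0.1052]
front bar 63 X [-0.0897 -0.0793 -0.0761] z [0.0871 0.0989 0.1036]
side lid z front/rear 0.09767990869769239 0.09816339757957848
arms/bar high 2 X [-0.081  -0.0798 -0.0787] z [0.1044 0.1044 0.1045]
front bar 91 X [-0.0934 -0.0806 -0.0706] z [0.0807 0.0983 0.1039]
(array([ 0.0013,  0.0007, -0.0002]), array([-0.2475,  1.8914, -4.2302]))
```

Request:
send_rows:
  targets:
    - [[0,0,0,0,0,-1.5,-1],[0,0,0,0,0,-2,-1],[0,0,0,0,1,0,-1],[0,0,0,0,0.8,0,-1],[0,0,0,0,0,1.5,-1],[0,0,0,0,0,1,-1],[0,0,0,0,0,0.6,-1],[0,0,0,0,0,0.4,-1],[0,0,0,0,0,0.3,-1],[0,0,0,0,0,0.2,-1],[0,0,0,0,0,0,-1]]

```text
t: 30.32
eef_pos: [0.4134, -0.2178, 0.0726]
tcp_rot: [2.232, 2.21, 0.0]
contact_force: [-0.3, -0.7, -0.0]
finger_gap: 0.0003
grasp_force: 0.0
```

```bash
python3 bar.py b4
```

```text
30.325 [-0.0778  0.0027  0.0726] [-0.3057 -0.7391 -0.0427]
top lid z front/rear 0.09567459314637872 0.09631663128491796
arms/bar high 1 X [0.0786 0.0786 0.0786] z [0.1043 0.1043 0.1043]
front bar 67 X [-0.0898 -0.079  -0.0758] z [0.0852 0.0917 0.0969]
side lid z front/rear 0.09772523915427112 0.09809329967282954
front bar 105 X [-0.0933 -0.0817 -0.0707] z [0.0809 0.0929 0.0968]
```

Request:
send_rows:
  targets:
    - [[0,0,0,0,0,0.1,-1],[0,0,0,0,0,0.1,-1],[0,0,0,0,0,0.1,-1],[0,0,0,0,0,0,-1]]

```text
t: 30.92
eef_pos: [0.4136, -0.2179, 0.0711]
tcp_rot: [2.232, 2.21, 0.0]
contact_force: [-4.2, 2.4, 22.0]
finger_gap: -0.0001
grasp_force: 10.7
```

It has reached the hard stop, with the tip at 95.6 mm, the sleeve's height when clamped. Now I retreat and check.

Request:
send_rows:
  targets:
    - [[0,0,0,0,0,-0.5,-1],[0,0,0,0,0,-2,-1],[0,0,0,0,0,-5,-1],[0,0,0,0,-3,-5,-1],[0,0,0,0,-3,-3,-1],[0,0,0,0,0,0,-1],[0,0,0,0,0,0,-1]]

```text
t: 31.8
eef_pos: [0.3535, -0.2171, 0.2242]
tcp_rot: [2.233, 2.21, 0.0]
contact_force: [0.5, -0.1, -1.0]
finger_gap: 0.0001
grasp_force: 0.0
```

```bash
python3 bar.py b5; python3 - <<'E'
from h import *
t=cv2.imread("pics/b5top.png") if 0 else np.load("b5top.npz")["p"];s=np.load("b5side.npz")["p"]
a=cv2.resize(t[130:300,200:520],None,fx=2,fy=2);b=cv2.resize(s[140:300,200:420],(640,465))[:240]
b=cv2.resize(s[200:310,240:420],None,fx=2,fy=2);b=cv2.copyMakeBorder(b,0,0,0,640-b.shape[1],cv2.BORDER_CONSTANT)
cv2.imwrite("pics/fin.png",np.vstack([a,b]))
E
```

```text
31.8 [-0.1377  0.0034  0.2242] [ 0.5045 -0.1054 -0.9601]
top lid z front/rear 0.09642401594855288 0.09677329918447009
arms/bar high 1 X [0.0659 0.0659 0.0659] z [0.1052 0.1052 0.1052]
front bar 63 X [-0.0898 -0.0789 -0.0757] z [0.088  0.0918 0.0973]
side lid z front/rear 0.09781985689385797 0.09830506973094061
front bar 148 X [-0.0933 -0.0809 -0.0706] z [0.0807 0.0927 0.0974]
```

View pics/fin.png

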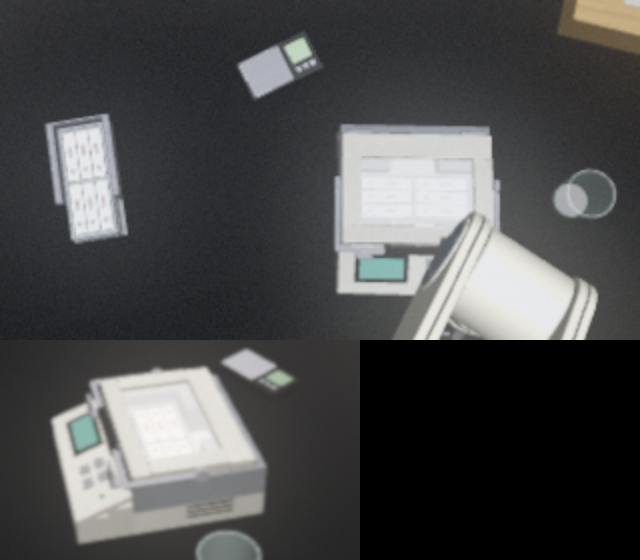

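The final view shows the lid shut with the tray under the pane, the bail down in front, and the rack, scale and beaker where they were. I'm handing it in.

```bash
python3 -c "
from rig import *
print(hand_in())"
```

```text
the job is handed in; nothing more can be done
None
```

The job is handed in after about 32 s of robot time: the tray lies flat on the incubator's bed, the lid is shut and the clamp is fully down; while I pressed the clamp down, the finger slipped in front of the bar, with a brief 58 N sideways at the wrist, so I freed it and pressed again to the stop. The real fingertips sit about 39 mm further back than the interface text says, so I used measured tip positions throughout.

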